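# Set out a mixed order at the packing bench

## Task

Set out this order for the next packer. First, with the cardboard tray still empty, push it square and flush into the steel corner stop; then put every doughnut pack in the tray, each resting on the tray's floor. Roll every tin along the bench, without lifting it, so that it comes to rest lying along the tape line with its middle over the tape; leave the tray home in the corner and the roll of packing tape and the gel bottle where they stand.

Things in the scene. Friction and masses are not known exactly. Their poses are not given: they have to be found in the camera images.
- stop_corner (a point): Corner stop, fixed on the left: two steel walls 45 mm high, 8 mm thick, at a right angle. This point is the inner corner, 20 mm above the bench. x points away from the robot (within 10 deg). Back wall's inner face: plane x = 0, running 320 mm along -y; side wall's inner face: plane y = 0, running 160 mm along -x. The tray belongs at x < 0, y < 0. 30 mm feet lie outside.
- tray: Open cardboard tray, loose, 250 g: outside 120 mm along its x, 276 mm along its y, 40 mm high; walls and floor 5 mm. Origin: centre of its underside; z up. It starts 40 to 70 mm short of the back wall and 30 to 50 mm short of the side wall, turned up to 9 deg. It slides when pushed (about 2 N).
- tray_corner (a point): Outer corner of the tray where its +x and +y faces meet, 20 mm above its underside, axes as the tray's. When the tray is home in the stop this point meets stop_corner and the axes agree.
- line_mid (a point): Middle of the mark: a straight strip of pale paper tape stuck flat on the bench on the right, 30 mm wide (along its x) and 440 mm long (along its y). x points away from the robot (within 8 degrees), z up; height 0.
- tin1_center (a point): Full tin, pale paper label, lying on its side: diameter 76 mm, length 80 mm, 280 to 520 g. This point is its centre; y is its long axis (x and z turn as it rolls). Starts 90 to 130 mm on the robot's side of the tape, about parallel to it. Pushed from the side it rolls; let go at 40 mm/s it stops within about 5 mm. Two or three are there; None if absent.
- tin1: The same tin, origin at its centre, axes as tin1_center.
- tin2_center (a point): Full tin, pale paper label, lying on its side: diameter 76 mm, length 80 mm, 280 to 520 g. This point is its centre; y is its long axis (x and z turn as it rolls). Starts 90 to 130 mm on the robot's side of the tape, about parallel to it. Pushed from the side it rolls; let go at 40 mm/s it stops within about 5 mm. Two or three are there; None if absent.
- tin2: The same tin, origin at its centre, axes as tin2_center.
- tin3_center (a point): Full tin, pale paper label, lying on its side: diameter 76 mm, length 80 mm, 280 to 520 g. This point is its centre; y is its long axis (x and z turn as it rolls). Starts 90 to 130 mm on the robot's side of the tape, about parallel to it. Pushed from the side it rolls; let go at 40 mm/s it stops within about 5 mm. Two or three are there; None if absent.
- tin3: The same tin, origin at its centre, axes as tin3_center.
- pack1_mid (a point): Small clear plastic pack of two mini doughnuts with a brown card band, loose, rigid, about 90 g: 54 mm along its x, 40 mm along its y, 45 mm high (z). This point is the pack's centre, 22.5 mm above its underside. Three or four packs stand in the middle of the bench; None if absent.
- pack1: The same pack, origin at the centre of its underside, axes as pack1_mid.
- pack2_mid (a point): Small clear plastic pack of two mini doughnuts with a brown card band, loose, rigid, about 90 g: 54 mm along its x, 40 mm along its y, 45 mm high (z). This point is the pack's centre, 22.5 mm above its underside. Three or four packs stand in the middle of the bench; None if absent.
- pack2: The same pack, origin at the centre of its underside, axes as pack2_mid.
- pack3_mid (a point): Small clear plastic pack of two mini doughnuts with a brown card band, loose, rigid, about 90 g: 54 mm along its x, 40 mm along its y, 45 mm high (z). This point is the pack's centre, 22.5 mm above its underside. Three or four packs stand in the middle of the bench; None if absent.
- pack3: The same pack, origin at the centre of its underside, axes as pack3_mid.
- pack4_mid (a point): Small clear plastic pack of two mini doughnuts with a brown card band, loose, rigid, about 90 g: 54 mm along its x, 40 mm along its y, 45 mm high (z). This point is the pack's centre, 22.5 mm above its underside. Three or four packs stand in the middle of the bench; None if absent.
- pack4: The same pack, origin at the centre of its underside, axes as pack4_mid.
- tape_roll: Bystander, not to be moved: roll of brown packing tape lying flat, 96 mm across, 48 mm high, origin under its centre.
- gel: Bystander, not to be moved: hand gel bottle, 56 mm across, 130 mm tall, origin under its centre.
There are look-alikes about, which are no part of the job. What is shaped like the tin1 but blue is not meant.

How it is judged:
By the outcome, as a careful person would: the job done as asked, in the order asked, and still so for the second after the job is handed in, with the robot touching nothing.
Of tin1, tin2, tin3 only 2 to 3 are there at a start; the rules pass over those that are not, and their reading is None.
Of pack1, pack2, pack3, pack4 only 3 to 4 are there at a start; the rules pass over those that are not, and their reading is None.
At some moment in a run one of pack1, pack2, pack3, pack4, tray may be knocked a few centimetres aside while the robot is not near it.
Once in a run the grip may slacken for a moment while it holds something.
It also fails if it takes over 210 s, if anything falls off the work surface, if the arm or the gripper's body presses on something with over 40 N, if the wrist force passes 120 N, or if a joint passes its speed limit or range.

## Robot

A 6-joint arm with a two-finger parallel gripper is mounted at the origin on the work surface. World frame = base frame: x ahead of the robot, y to its left, z up, the work surface at z = 0. Lengths are in m, angles in rad, forces in N, time in s.
With the tool pointing down it reaches from about 0.25 to 0.725 m from the base axis. Payload 4 kg.
Tool frame: the origin (TCP) lies midway between the tips of the shut fingers; the grasp point (between the pads) lies 19 mm behind it; z points along the fingers, y is the direction in which the jaws open and shut (so a half turn about z gives the same grasp; the last joint's range is limited). The gripper opens to 85 mm and grips with 20 to 120 N. Pads are 22 mm wide; open, the fingers measure 114 mm over their backs; the gripper's body (76 mm by 85 mm) begins 54 mm behind the grasp point. The pads swing forward as they close: fully open they stand 13 mm farther back than shut.
Start: joints at [1.129, 0.241, 0.005, 1.335, 0, 1.571], TCP at [0.214, 0.452, 0.231] pointing down, gripper open.
Joint ranges: [-2.72, 2.72], [-1.05, 1.87], [-1.09, 1.28], [-1.99, 2.15], [-1.42, 1.44], [-3.14, 3.14]. Speed limits (rad/s): [2.79, 2.79, 3.14, 3.14, 3.14, 3.14].

## Interface

Orientations are given as [roll, pitch, yaw] about the fixed x, y, z axes, in that order (R = Rz(yaw) Ry(pitch) Rx(roll)).
In Python, from plant import r gives the robot as it stands.
- The arm moves only by the tool apply_moves, never from a script. Its argument "targets" is a list of rows, each a list of 3 entries, a list of its own where there are three numbers: the shift along the tool's x, y, z in units of 0.2 m (1.0 is 0.2 m), then the turn about the tool's z in units of 180 degrees (1.0 is 180 degrees), then the opening in per cent of the stroke, from 0 (shut) to 100 (fully open). In form: [[[dx, dy, dz], yaw, gripper], ...]. A call has 1 to 12 rows; each row is the pose to reach, as a shift and turn from the pose measured when the call began, along the tool's axes at that moment, turning the shorter way round; what a row does not reach only later rows make up. A row lasts 1/8 s, in which the tool goes at most 62.5 mm and 10.7 degrees, less where a joint would pass 70% of its speed; a pose out of reach is approached as far as the arm can. A call with a number of a shift or a turn outside -1 to 1 is refused whole. A call with a gripper value outside its range is refused whole. The fingers move at their own pace and stop on an object; "grip_force" is the grip in N (left out, the last holds). Time passes only in rows, so rows that repeat a pose let the fingers close. It gives the time, the measured TCP pose, the force and the opening at its end, in the units of the state.
- r.read_state(): the state, without advancing time (a new reading comes with each control period).
- r.camera(name): name is "side" or "top" or "wrist"; returns (picture, depth): 480x640x3 uint8, red, green, blue; 480x640 float32, m along the optical axis (not along the pixel's ray), 0 where there is no reading.
- r.camera_info(name): a dict with "fx", "fy", "cx", "cy" (pixels), "k1" (the pictures are not rectified: a ray, as slopes to the right and down, at radius r is drawn at 1 + k1 r^2 times it, then the intrinsics apply), "extrinsics" (4x4, takes a point from world to camera coordinates). Camera axes: x right, y down, z forward; pixel columns grow to the right and rows downward; lengths in m; the calibration is good to about 2 mm. A picture is of the moment at which its call begins: read the wrist's pose just before it. camera_info takes no time and is no camera call; for the wrist camera it gives the pose at the moment of the call.
- r.close_job(): hands the job in, once; it reports no verdict.
The state is a dict: "time": time; "qpos": joint angles; "joint_velocities": joint speeds; "joint_efforts": joint torques, N m; "ee_pos": TCP position; "tool_rot": TCP orientation; "wrist_force": force on the tool from outside, world axes, zero at the start; "moment": the same for the moment, N m; "gripper_width": finger opening in m.
Only numpy, scipy, OpenCV 4.12 (cv2) and the standard library are available. Lean on these libraries where they do the work, as an engineer would, in place of code of your own. Each camera call takes 0.05 s, during which the arm holds its last target. There are 200 camera calls.

## Working session

There is one attempt and no reset: what is moved stays moved. The work goes in short steps, Python scripts to look and compute and a tool call to move; the robot and the scene stay as the last step left them, time stands still between calls to the robot, and variables do not carry over. Pictures are saved under pics/ and viewed, about 12 in all and at most 16, crops included, and the job is handed in when it is done.

Besides the shell and the picture viewer there is one more tool, called after "Call:" by a JSON object that holds its "name" and its "arguments". apply_moves: Moves the arm, as the interface text tells. Shifts and turns lie within -1 to 1; 1 stands for 0.2 m of shift or 180 degrees of turn. Its arguments: {"type":"object","properties":{"targets":{"type":"array"},"grip_force":{"type":"number"}},"required":["targets"]}

```bash
ls; mkdir -p pics; cat > h.py <<'E'
import numpy as np, cv2
from plant import r
def info(n):
    c=r.camera_info(n); K=np.array([[c["fx"],0,c["cx"]],[0,c["fy"],c["cy"]],[0,0,1.]]); E=np.array(c["extrinsics"]); return K,np.array([c["k1"],0,0,0,0.]),E
def ray(n,uv,I=None):
    K,d,E=I or info(n); p=cv2.undistortPoints(np.array(uv,float).reshape(-1,1,2),K,d).reshape(-1,2)
    R,t=E[:3,:3],E[:3,3]; D=np.c_[p,np.ones(len(p))]@R; return -R.T@t,D
def toz(n,uv,z,I=None):
    o,D=ray(n,uv,I); return o+D*((z-o[2])/D[:,2])[:,None]
def proj(n,P,I=None):
    K,d,E=I or info(n); return cv2.projectPoints(np.array(P,float).reshape(-1,3),cv2.Rodrigues(E[:3,:3])[0],E[:3,3],K,d)[0].reshape(-1,2)
def cloud(n,depth,I=None):
    K,d,E=I or info(n); v,u=np.mgrid[:480,:640]; p=cv2.undistortPoints(np.c_[u.ravel(),v.ravel()].astype(float).reshape(-1,1,2),K,d).reshape(-1,2)
    P=np.c_[p,np.ones(len(p))]*depth.reshape(-1,1); return ((P-E[:3,3])@E[:3,:3]).reshape(480,640,3)
def snap(n,f=None):
    I=info(n); p,d=r.camera(n)
    if f: cv2.imwrite("pics/"+f,cv2.cvtColor(p,cv2.COLOR_RGB2BGR))
    return p,d,I
E
python3 - <<'E'
from h import *
for n in ("top","side"):
    p,d,I=snap(n,n+"0.png"); np.savez(n+"0.npz",p=p,d=d); K,k,E=I; print(n,K[0,0],k[0],-E[:3,:3].T@E[:3,3], (d==0).mean())
s=r.read_state(); print(s)
E
```

```text
pics
top 479.77279417484516 -0.1139022668160629 [ 0.39768607 -0.00642477  1.38770939] 0.004169921875
side 478.206948438593 0.029281394326592956 [ 0.29879975 -0.72481138  0.98644552] 0.003942057291666667
{'time': 0.1, 'qpos': array([1.12902411e+00, 2.41339448e-01, 3.87918718e-03, 1.33520430e+00,
       1.60902290e-05, 1.57080155e+00]), 'joint_velocities': array([ 0.00169402, -0.00288223,  0.00345866, -0.00086919,  0.00079947,
       -0.00104717]), 'joint_efforts': array([-3.45237522e-04, -3.73138297e+01,  2.53010130e+01,  1.08517846e-02,
       -5.62888795e-05,  6.10335377e-06]), 'ee_pos': array([0.21352829, 0.45149571, 0.2305088 ]), 'tool_rot': array([-3.13972442e+00, -1.60804417e-05,  2.69981518e+00]), 'wrist_force': array([-0.10460634, -0.01674943,  0.69961724]), 'moment': array([-0.04599944,  0.00477894, -0.04735339]), 'gripper_width': 0.0850704404205736}
```

View pics/top0.png

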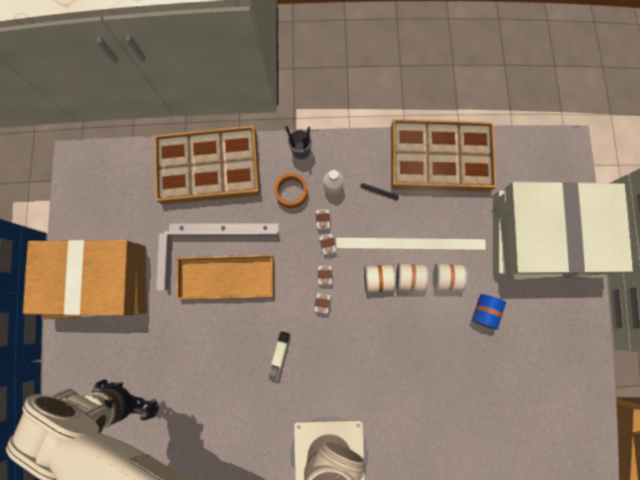

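View pics/side0.png

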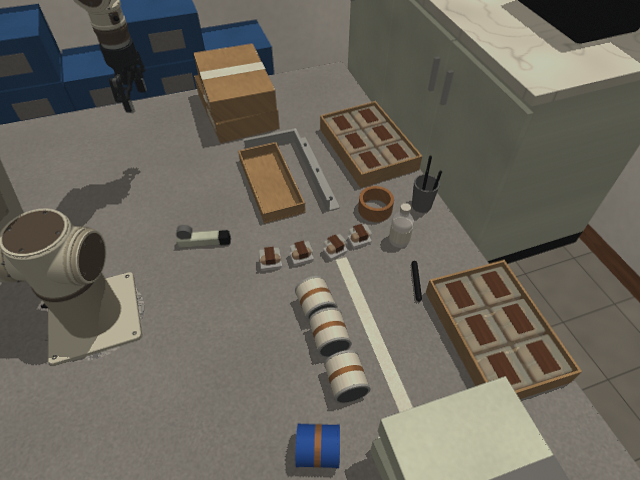

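The top view shows the stop's inner corner near (170,235), the tray around (225,277), four packs near (322,218), (328,243), (325,274) and (322,303), and three tins at (380,278), (412,277) and (450,277). The tape runs from (338,243) to (485,244). The ring is at (291,190) and the gel at (333,183). The blue tin is the decoy.

```bash
cat > meas.py <<'E'
from h import *
import sys
def rects(mask,minA):
    cs,_=cv2.findContours(mask.astype(np.uint8),cv2.RETR_EXTERNAL,cv2.CHAIN_APPROX_NONE)
    return [c for c in cs if cv2.contourArea(c)>=minA]
E
python3 - <<'E'
from meas import *
z=np.load("top0.npz"); p,d=z["p"],z["d"]; I=info("top"); X=cloud("top",d,I)
hsv=cv2.cvtColor(p,cv2.COLOR_RGB2HSV)
print("bench z",np.median(X[330:400,350:550,2]))
def show(name,c,zz):
    Q=toz("top",c.reshape(-1,2),zz,I)[:,:2].astype(np.float32)
    (cx,cy),(w,h),a=cv2.minAreaRect(Q); print(name,np.round([cx,cy,w,h],4),"ang",round(a,1),"px",np.round(c.reshape(-1,2).mean(0)))
H=X[...,2]
roi=np.zeros(H.shape,bool); roi[195:330,150:480]=1
print("tray/walls/packs h>.02")
for c in rects((H>.022)&roi,25): show("h",c,.042)
print("orange")
for c in rects((hsv[...,0]<20)&(hsv[...,1]>110)&(hsv[...,2]>120)&roi,200): show("tray",c,.04)
print("tape")
m=(p.min(2)>165)&(H<.012); m[:225]=0; m[262:]=0
for c in rects(m,300): show("tape",c,0)
E
python3 -c "
import cv2
a=cv2.imread('pics/top0.png')[200:325,145:495]; cv2.imwrite('pics/c1.png',cv2.resize(a,None,fx=2.28,fy=2.28,interpolation=cv2.INTER_CUBIC))"
```

```text
bench z -0.0008292336059106664
tray/walls/packs h>.02
h [ 0.3935 -0.421   0.02    0.0727] ang 86.3 px [477. 311.]
h [0.4267 0.0099 0.0399 0.052 ] ang 79.1 px [322. 303.]
h [ 5.069e-01 -3.000e-04  3.660e-02  5.070e-02] ang 88.5 px [324. 274.]
h [ 0.4881 -0.3542  0.0972  0.0753] ang 84.8 px [450. 277.]
h [ 0.4921 -0.2016  0.1815  0.0801] ang 89.3 px [396. 277.]
h [0.5059 0.2851 0.1214 0.2799] ang 0.3 px [224. 277.]
h [ 0.5945 -0.0104  0.0535  0.04  ] ang 12.4 px [327. 243.]
h [0.5528 0.2993 0.3303 0.1701] ang 88.4 px [202. 243.]
h [0.6673 0.0041 0.0429 0.0525] ang 88.4 px [322. 218.]
h [0.7211 0.0923 0.0896 0.0325] ang 88.3 px [290. 201.]
h [0.7344 0.3681 0.2411 0.0241] ang 88.0 px [195. 197.]
orange
tray [0.506  0.2851 0.2756 0.1215] ang 89.8 px [224. 277.]
tape
tape [ 0.5933 -0.2572  0.4369  0.0299] ang 87.8 px [411. 243.]
```

View pics/c1.png

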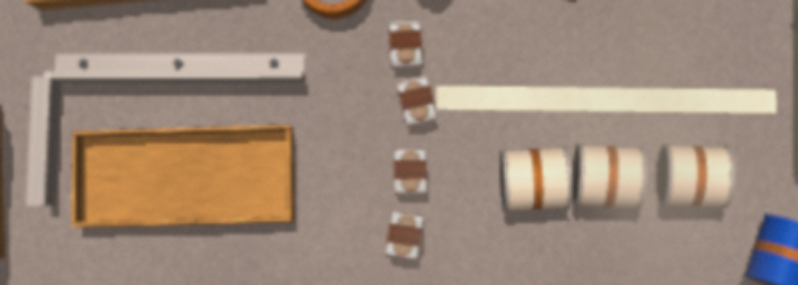

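The crop agrees with the detections. All four packs have their long side along x, there are three tins, and the tray is nearly square to the stop. Next I measure the stop and the tins more closely.

```bash
python3 - <<'E'
from meas import *
z=np.load("top0.npz"); p,d=z["p"],z["d"]; I=info("top"); X=cloud("top",d,I); H=X[...,2]
# stop: inner faces, at mid height points & top edge
def fit(P,name):
    m,b=np.polyfit(*P,1); res=P[1]-(m*P[0]+b); k=abs(res)<.004; m,b=np.polyfit(P[0][k],P[1][k],1); print(name,"slope deg",round(np.degrees(np.arctan(m)),2),"b",round(b,4),"rms",round(res[k].std(),4)); return m,b
M=(H>.035)
# back wall top: per column lowest row
pts=[]
for u in range(176,272,2):
    rows=[v for v in range(215,246) if M[v,u]]
    if rows: pts.append((u,max(rows)+.5))
Q=toz("top",pts,.045,I); a=fit((Q[:,1],Q[:,0]),"back x(y) top edge")
pts=[]
for v in range(245,286,2):
    c=[u for u in range(150,175) if M[v,u]]
    if c: pts.append((max(c)+.5,v))
Q=toz("top",pts,.045,I); b=fit((Q[:,0],Q[:,1]),"side y(x)")
y=(b[0]*a[1]+b[1])/(1-a[0]*b[0]); print("corner",a[0]*y+a[1],y)
# tins: top ridge from points with z>.03
for u0,u1 in((364,396),(397,429),(434,468)):
    S=X[255:300,u0:u1].reshape(-1,3); S=S[S[:,2]>.055]
    (c,s,ang)=cv2.minAreaRect(S[:,:2].astype(np.float32)); print("tin",np.round(c,4),np.round(s,4),round(ang,1),"ztop",round(np.percentile(S[:,2],98),4))
S=X[150:215,270:350].reshape(-1,3)
for lo,hi,n in((.03,.06,"roll"),(.06,.14,"gel")):
    T=S[(S[:,2]>lo)&(S[:,2]<hi)&((S[:,1]>.03) if n=="roll" else (S[:,1]<.02))&(S[:,0]>.69)]; print(n,T.min(0).round(3),T.max(0).round(3))
K=X[325:385,262:295].reshape(-1,3);K=K[K[:,2]>.012]; print("tool thing",K.min(0).round(3),K.max(0).round(3))
E
```

```text
back x(y) top edge slope deg 1.26 b 0.6222 rms 0.0016
side y(x) slope deg -1.74 b 0.4685 rms 0.0013
corner 0.6320284354231642 0.4493822916035388
tin [ 0.4716 -0.0952] [0.0839 0.2152] 18.5 ztop 0.0791
tin [ 0.4701 -0.144 ] [0.0867 0.2986] 11.6 ztop 0.0783
tin [ 0.4665 -0.1996] [0.0814 0.4019] 8.2 ztop 0.0787
roll [0.707 0.035 0.03 ] [0.871 0.139 0.06 ]
gel [ 0.743 -0.057  0.06 ] [ 0.797 -0.003  0.136]
tool thing [ 0.215 -0.006  0.014] [0.398 0.165 1.388]
```

```bash
cat > go.py <<'E'
from h import *
from scipy.spatial.transform import Rotation as Ro
def go(*T):
    s=r.read_state(); R=Ro.from_euler("xyz",s["tool_rot"]).as_matrix(); y0=s["tool_rot"][2]
    print("t",round(s["time"],1),"at",s["ee_pos"].round(4),"yaw",np.degrees(y0).round(1),"F",s["wrist_force"].round(1),"w",round(s["gripper_width"],4))
    for x,y,z,yaw in T:
        dw=(np.radians(yaw)-y0+np.pi/2)%np.pi-np.pi/2   # half-turn symmetric
        print((x,y,z,yaw),"->",(R.T@(np.array([x,y,z])-s["ee_pos"])/.2).round(3),"turn",round(-dw/np.pi,4))
E
python3 -c "
from go import *
go((.36,.28,.2,88.5),(.506,.11,.1,88.5))"
```

```text
t 0.1 at [0.2135 0.4515 0.2305] yaw 154.7 F [-0.1 -0.   0.7] w 0.0851
(0.36, 0.28, 0.2, 88.5) -> [-1.029 -0.462  0.153] turn 0.3677
(0.506, 0.11, 0.1, 88.5) -> [-2.052 -0.917  0.654] turn 0.3677
```

Call:
{"name": "apply_moves", "arguments": {"targets": [[[-0.3, -0.15, 0.1], 0.05, 70], [[-0.6, -0.3, 0.15], 0.1, 70], [[-0.85, -0.4, 0.15], 0.16, 70], [[-1, -0.45, 0.15], 0.22, 70], [[-1, -0.45, 0.15], 0.28, 70], [[-1, -0.45, 0.15], 0.33, 70], [[-1, -0.45, 0.15], 0.368, 70], [[-1, -0.45, 0.15], 0.368, 70]]}}

```text
time: 1.1
ee_pos: [0.3556, 0.2843, 0.2003]
tool_rot: [-3.14, 0.002, 1.545]
wrist_force: [-0.1, -0.6, -0.1]
gripper_width: 0.0597
```

```bash
python3 -c "
from go import *
go((.506,.11,.1,88.5),(.506,.11,.013,88.5))"
```

```text
t 1.1 at [0.3556 0.2843 0.2003] yaw 88.5 F [-0.1 -0.6 -0.1] w 0.0597
(0.506, 0.11, 0.1, 88.5) -> [-0.851  0.775  0.502] turn 0.0001
(0.506, 0.11, 0.013, 88.5) -> [-0.85   0.776  0.937] turn 0.0001
```

Call:
{"name": "apply_moves", "arguments": {"targets": [[[-0.25, 0.2, 0], 0, 70], [[-0.5, 0.45, 0], 0, 70], [[-0.75, 0.7, 0.1], 0, 70], [[-0.85, 0.775, 0.4], 0, 70], [[-0.85, 0.775, 0.65], 0, 70], [[-0.85, 0.775, 0.85], 0, 70], [[-0.85, 0.775, 0.935], 0, 70], [[-0.85, 0.775, 0.935], 0, 70]]}}

```text
time: 2.1
ee_pos: [0.5041, 0.1095, 0.0116]
tool_rot: [-3.136, 0.003, 1.546]
wrist_force: [0.3, 1.0, 0.8]
gripper_width: 0.0599
```

```bash
python3 -c "
from go import *
go((.506,.15,.013,88.5))
p,d,I=snap('top','t1.png')
a=cv2.imread('pics/t1.png')[190:330,140:380]; cv2.imwrite('pics/t1c.png',cv2.resize(a,None,fx=2.5,fy=2.5))"
```

```text
t 2.1 at [0.5041 0.1095 0.0116] yaw 88.6 F [0.3 1.  0.8] w 0.0599
(0.506, 0.15, 0.013, 88.5) -> [ 0.203  0.005 -0.008] turn 0.0006
```

View pics/t1c.png

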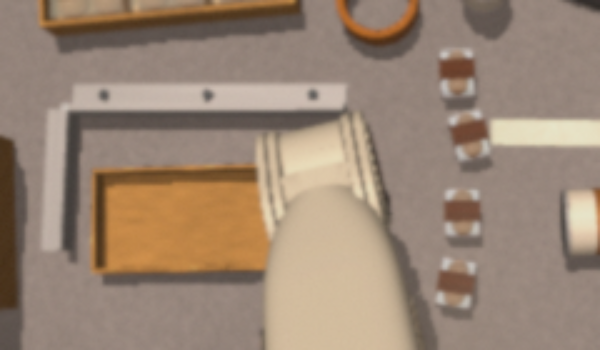

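The tray sits clear of the tool, so I push it in +y.

Call:
{"name": "apply_moves", "arguments": {"targets": [[[0.06, 0, 0], 0, 70], [[0.11, 0, 0], 0, 70], [[0.14, 0, 0], 0, 70], [[0.17, 0, 0], 0, 70], [[0.2, 0, 0], 0, 70], [[0.22, 0, 0], 0, 70], [[0.24, 0, 0], 0, 70], [[0.25, 0, 0], 0, 70], [[0.26, 0, 0], 0, 70]]}}

```text
time: 3.28
ee_pos: [0.5068, 0.1618, 0.0128]
tool_rot: [-3.139, 0.003, 1.546]
wrist_force: [-0.2, -2.2, 1.8]
gripper_width: 0.0602
```

Call:
{"name": "apply_moves", "arguments": {"targets": [[[0.01, 0, 0], 0, 70], [[0.02, 0, 0], 0, 70], [[0.025, 0, 0], 0, 70]]}}

```text
time: 3.65
ee_pos: [0.5069, 0.1669, 0.0128]
tool_rot: [-3.139, 0.003, 1.546]
wrist_force: [-0.2, -1.7, 2.1]
gripper_width: 0.0597
```

Call:
{"name": "apply_moves", "arguments": {"targets": [[[0.01, 0, 0], 0, 70], [[0.02, 0, 0], 0, 70], [[0.02, 0, 0], 0, 70]]}}

```text
time: 4.03
ee_pos: [0.5067, 0.167, 0.0129]
tool_rot: [-3.139, 0.011, 1.544]
wrist_force: [-0.5, -12.7, 5.4]
gripper_width: 0.06
```

Call:
{"name": "apply_moves", "arguments": {"targets": [[[0.01, 0, 0], 0, 70], [[0.015, 0, 0], 0, 70], [[0.015, 0, 0], 0, 70]]}}

```text
time: 4.4
ee_pos: [0.5064, 0.1669, 0.013]
tool_rot: [-3.138, 0.017, 1.543]
wrist_force: [0.4, -10.6, 4.2]
gripper_width: 0.0598
```

Call:
{"name": "apply_moves", "arguments": {"targets": [[[-0.1, 0, 0], 0, 70], [[-0.15, 0, -0.2], 0, 70], [[-0.15, 0, -0.45], 0, 70]]}}

```text
time: 4.78
ee_pos: [0.5044, 0.1371, 0.1029]
tool_rot: [-3.134, 0.017, 1.541]
wrist_force: [0.5, 1.0, -0.3]
gripper_width: 0.0597
```

```bash
python3 -c "
from go import *
go((.40,.314,.11,-1.5),(.40,.314,.013,-1.5))"
```

```text
t 4.8 at [0.5044 0.1371 0.1029] yaw 88.3 F [ 0.5  1.  -0.3] w 0.0597
(0.4, 0.314, 0.11, -1.5) -> [ 0.868 -0.548 -0.046] turn 0.4989
(0.4, 0.314, 0.013, -1.5) -> [ 0.876 -0.545  0.438] turn 0.4989
```

Call:
{"name": "apply_moves", "arguments": {"targets": [[[0.1, -0.25, -0.05], 0.05, 100], [[0.35, -0.5, -0.05], 0.11, 100], [[0.6, -0.55, -0.05], 0.17, 100], [[0.87, -0.55, -0.05], 0.22, 100], [[0.87, -0.55, -0.05], 0.28, 100], [[0.87, -0.55, -0.05], 0.34, 100], [[0.87, -0.55, -0.05], 0.4, 100], [[0.87, -0.55, -0.05], 0.46, 100], [[0.87, -0.55, -0.05], 0.499, 100], [[0.875, -0.545, 0.2], 0.499, 100], [[0.875, -0.545, 0.4], 0.499, 100], [[0.875, -0.545, 0.44], 0.499, 100]]}}

```text
time: 6.28
ee_pos: [0.4476, 0.1161, 0.0433]
tool_rot: [-3.035, 0.024, 0.186]
wrist_force: [0.7, 0.7, -0.1]
gripper_width: 0.0853
```

```bash
python3 -c "
from go import *
go((.48,.314,.012,-1.5),(.497,.314,.012,-1.5))"
```

```text
t 6.3 at [0.4476 0.1161 0.0433] yaw 10.7 F [ 0.7  0.7 -0.1] w 0.0853
(0.48, 0.314, 0.012, -1.5) -> [ 0.346 -0.922  0.247] turn 0.0675
(0.497, 0.314, 0.012, -1.5) -> [ 0.429 -0.906  0.244] turn 0.0675
```

Call:
{"name": "apply_moves", "arguments": {"targets": [[[0, 0, -0.2], 0, 100], [[0, 0, -0.3], 0, 100]]}}

```text
time: 6.52
ee_pos: [0.4505, 0.1093, 0.1039]
tool_rot: [-3.034, 0.023, 0.184]
wrist_force: [0.5, 0.0, -0.1]
gripper_width: 0.0856
```

```bash
python3 -c "
from go import *
s=r.read_state();print(s['qpos'].round(3),s['tool_rot'],s['joint_velocities'].round(2))
go((.40,.3,.11,-1.5))"
```

```text
[ 0.168  0.288 -0.289  1.018  0.107  3.125] [-3.03392211  0.02273966  0.18447135] [-0.03 -0.17  0.23  0.4  -0.   -0.03]
t 6.5 at [0.4505 0.1093 0.1039] yaw 10.6 F [ 0.5  0.  -0.1] w 0.0856
(0.4, 0.3, 0.11, -1.5) -> [-0.074 -0.981  0.077] turn 0.0671
```

```bash
sed -i 's|dw=.*|dw=(np.radians(yaw)-y0+np.pi)%(2*np.pi)-np.pi|' go.py; python3 -c "
from go import *
go((.40,.28,.11,178.5))"
```

```text
t 6.5 at [0.4505 0.1093 0.1039] yaw 10.6 F [ 0.5  0.  -0.1] w 0.0856
(0.4, 0.28, 0.11, 178.5) -> [-0.092 -0.883  0.067] turn -0.9329
```

Call:
{"name": "apply_moves", "arguments": {"targets": [[[0, 0, -0.05], -0.055, 100], [[0, 0, -0.05], -0.11, 100], [[0, 0, -0.05], -0.17, 100], [[0, 0, -0.05], -0.225, 100], [[0, 0, -0.05], -0.28, 100], [[0, 0, -0.05], -0.335, 100], [[0, 0, -0.05], -0.39, 100], [[0, 0, -0.05], -0.45, 100], [[0, 0, -0.05], -0.505, 100], [[0, 0, -0.05], -0.56, 100], [[0, 0, -0.05], -0.61, 100], [[0, 0, -0.05], -0.67, 100]]}}

```text
time: 8.02
ee_pos: [0.4507, 0.1081, 0.1136]
tool_rot: [3.105, -0.105, 2.295]
wrist_force: [0.4, 1.2, -0.4]
gripper_width: 0.0856
```

```bash
python3 -c "
from go import *
go((.395,.314,.11,178.5),(.395,.314,.012,178.5))"
```

```text
t 8.0 at [0.4507 0.1081 0.1136] yaw 131.5 F [ 0.4  1.2 -0.4] w 0.0856
(0.395, 0.314, 0.11, 178.5) -> [0.948 0.469 0.135] turn -0.2612
(0.395, 0.314, 0.012, 178.5) -> [0.897 0.451 0.622] turn -0.2612
```

Call:
{"name": "apply_moves", "arguments": {"targets": [[[0, 0, -0.1], -0.055, 100], [[0, 0, -0.2], -0.11, 100], [[0, 0, -0.3], -0.17, 100], [[0, 0, -0.3], -0.225, 100], [[0, 0, -0.3], -0.28, 100], [[0, 0, -0.3], -0.335, 100], [[0, 0, -0.3], -0.39, 100], [[0, 0, -0.3], -0.45, 100], [[0, 0, -0.3], -0.505, 100], [[0, 0, -0.3], -0.56, 100], [[0, 0, -0.3], -0.61, 100], [[0, 0, -0.3], -0.67, 100]]}}

```text
time: 9.52
ee_pos: [0.453, 0.1018, 0.173]
tool_rot: [3.069, 0.086, -1.884]
wrist_force: [0.2, -0.3, -0.1]
gripper_width: 0.0858
```

Call:
{"name": "apply_moves", "arguments": {"targets": [[[0, 0, 0], -0.055, 100], [[0, 0, 0], -0.11, 100], [[0, 0, 0], -0.17, 100], [[0, 0, 0], -0.225, 100], [[0, 0, 0], -0.28, 100], [[0, 0, 0], -0.335, 100], [[0, 0, 0], -0.39, 100], [[0, 0, 0], -0.45, 100], [[0, 0, 0], -0.505, 100], [[0, 0, 0], -0.56, 100], [[0, 0, 0], -0.6, 100]]}}

```text
time: 10.9
ee_pos: [0.4528, 0.1016, 0.1729]
tool_rot: [-3.036, 0.041, 0.011]
wrist_force: [-0.6, 0.2, -0.1]
gripper_width: 0.0856
```

```bash
python3 -c "
from go import *
s=r.read_state();print(s['qpos'].round(3),Ro.from_euler('xyz',s['tool_rot']).as_matrix().round(3).tolist())
go((.45,.02,.17,10))"
```

```text
[ 0.149  0.225 -0.177  1.195  0.111 -3.003] [[0.999, 0.006, -0.042], [0.011, -0.994, 0.105], [-0.041, -0.106, -0.994]]
t 10.9 at [0.4528 0.1016 0.1729] yaw 0.6 F [-0.6  0.2 -0.1] w 0.0856
(0.45, 0.02, 0.17, 10) -> [-0.018  0.407 -0.028] turn -0.0521
```

Call:
{"name": "apply_moves", "arguments": {"targets": [[[0, 0, 0], -0.044, 100], [[0, 0.1, 0], -0.05, 100], [[0, 0.2, 0], -0.05, 100], [[0, 0.3, 0], -0.05, 100], [[0, 0.4, 0], -0.05, 100]]}}

```text
time: 11.52
ee_pos: [0.4483, 0.0686, 0.1642]
tool_rot: [-3.071, 0.026, 0.104]
wrist_force: [0.4, 0.1, -0.4]
gripper_width: 0.0855
```

```bash
python3 -c "
from go import *
s=r.read_state();print(s['qpos'].round(3),Ro.from_euler('xyz',s['tool_rot']).as_matrix()[:,2].round(3))
go((.45,.02,.17,10))"
```

```text
[ 0.104  0.212 -0.215  1.17   0.071 -3.142] [-0.033  0.068 -0.997]
t 11.5 at [0.4483 0.0686 0.1642] yaw 6.0 F [ 0.4  0.1 -0.4] w 0.0855
(0.45, 0.02, 0.17, 10) -> [-0.017  0.24  -0.046] turn -0.0223
```

Works: the lean fell from 0.105 to 0.068. I continue the same way.

Call:
{"name": "apply_moves", "arguments": {"targets": [[[0, 0.15, 0], -0.04, 100], [[0, 0.3, 0], -0.04, 100], [[0, 0.45, 0], -0.04, 100], [[0, 0.6, 0], -0.04, 100], [[0, 0.7, 0], -0.04, 100], [[0, 0.7, 0], -0.04, 100]]}}

```text
time: 12.28
ee_pos: [0.4414, 0.0735, 0.1551]
tool_rot: [-3.119, 0.019, 0.15]
wrist_force: [1.0, 0.2, 0.3]
gripper_width: 0.0854
```

```bash
python3 -c "
from go import *
s=r.read_state();print(s['qpos'].round(3),Ro.from_euler('xyz',s['tool_rot']).as_matrix()[:,2].round(3))
go((.45,.02,.17,10))"
```

```text
[ 0.15   0.203 -0.25   1.137  0.022 -3.142] [-0.022  0.019 -1.   ]
t 12.3 at [0.4414 0.0735 0.1551] yaw 8.6 F [1.  0.2 0.3] w 0.0854
(0.45, 0.02, 0.17, 10) -> [ 0.001  0.269 -0.081] turn -0.0078
```

```bash
python3 -c "
from go import *
go((.395,.25,.15,-110))"
```

```text
t 12.3 at [0.4414 0.0735 0.1551] yaw 8.6 F [1.  0.2 0.3] w 0.0854
(0.395, 0.25, 0.15, -110) -> [-0.097 -0.907  0.047] turn 0.6588
```

Call:
{"name": "apply_moves", "arguments": {"targets": [[[0, 0, 0], 0.055, 100], [[0, 0, 0], 0.11, 100], [[0, 0, 0], 0.17, 100], [[0, -0.1, 0], 0.225, 100], [[0, -0.2, 0], 0.28, 100], [[0, -0.3, 0], 0.335, 100], [[0, -0.4, 0], 0.39, 100], [[-0.05, -0.5, 0], 0.45, 100], [[-0.1, -0.6, 0], 0.505, 100], [[-0.1, -0.7, 0], 0.56, 100], [[-0.1, -0.8, 0], 0.61, 100], [[-0.1, -0.9, 0], 0.66, 100]]}}

```text
time: 13.78
ee_pos: [0.3948, 0.2491, 0.1595]
tool_rot: [3.115, 0.01, -1.928]
wrist_force: [-0.4, 0.3, -0.1]
gripper_width: 0.0855
```

```bash
python3 -c "
from go import *
s=r.read_state();print(s['qpos'].round(3),Ro.from_euler('xyz',s['tool_rot']).as_matrix()[:,2].round(3))
go((.39,.314,.1,178.5),(.39,.314,.012,178.5))"
```

```text
[ 0.545  0.228 -0.205  1.146  0.028 -0.668] [-0.022  0.019 -1.   ]
t 13.8 at [0.3948 0.2491 0.1595] yaw -110.5 F [-0.4  0.3 -0.1] w 0.0855
(0.39, 0.314, 0.1, 178.5) -> [-0.292  0.128  0.304] turn 0.3945
(0.39, 0.314, 0.012, 178.5) -> [-0.288  0.116  0.744] turn 0.3945
```

Call:
{"name": "apply_moves", "arguments": {"targets": [[[-0.1, 0.05, 0.1], 0.055, 100], [[-0.29, 0.12, 0.2], 0.11, 100], [[-0.29, 0.12, 0.3], 0.17, 100], [[-0.29, 0.12, 0.3], 0.225, 100], [[-0.29, 0.12, 0.3], 0.28, 100], [[-0.29, 0.12, 0.3], 0.335, 100], [[-0.29, 0.12, 0.35], 0.395, 100], [[-0.29, 0.12, 0.55], 0.395, 100], [[-0.29, 0.12, 0.72], 0.395, 100], [[-0.29, 0.12, 0.74], 0.395, 100]]}}

```text
time: 15.02
ee_pos: [0.3874, 0.3132, 0.0106]
tool_rot: [3.127, -0.027, 3.115]
wrist_force: [0.1, 1.2, 0.5]
gripper_width: 0.0851
```

```bash
python3 -c "
from go import *
go((.48,.314,.014,178.5),(.493,.314,.014,178.5))"
```

```text
t 15.0 at [0.3874 0.3132 0.0106] yaw 178.5 F [0.1 1.2 0.5] w 0.0851
(0.48, 0.314, 0.014, 178.5) -> [-0.462  0.017 -0.029] turn -0.0002
(0.493, 0.314, 0.014, 178.5) -> [-0.527  0.019 -0.031] turn -0.0002
```

Call:
{"name": "apply_moves", "arguments": {"targets": [[[-0.1, 0, -0.01], 0, 100], [[-0.2, 0, -0.02], 0, 100], [[-0.25, 0, -0.03], 0, 100], [[-0.29, 0, -0.03], 0, 100], [[-0.33, 0.01, -0.03], 0, 100], [[-0.37, 0.01, -0.03], 0, 100], [[-0.41, 0.015, -0.03], 0, 100], [[-0.45, 0.015, -0.03], 0, 100], [[-0.48, 0.02, -0.03], 0, 100], [[-0.5, 0.02, -0.03], 0, 100], [[-0.52, 0.02, -0.03], 0, 100]]}}

```text
time: 16.4
ee_pos: [0.4918, 0.3143, 0.0139]
tool_rot: [3.127, -0.027, 3.115]
wrist_force: [-1.8, -0.4, 0.7]
gripper_width: 0.0852
```

Call:
{"name": "apply_moves", "arguments": {"targets": [[[-0.01, 0, 0], 0, 100], [[-0.02, 0, 0], 0, 100], [[-0.03, 0, 0], 0, 100], [[-0.03, 0, 0], 0, 100]]}}

```text
time: 16.9
ee_pos: [0.4979, 0.3142, 0.0138]
tool_rot: [3.126, -0.026, 3.115]
wrist_force: [-2.2, -1.6, 1.4]
gripper_width: 0.0852
```

Call:
{"name": "apply_moves", "arguments": {"targets": [[[-0.01, 0, 0], 0, 100], [[-0.02, 0, 0], 0, 100], [[-0.02, 0, 0], 0, 100]]}}

```text
time: 17.27
ee_pos: [0.4979, 0.3141, 0.0138]
tool_rot: [3.127, -0.034, 3.116]
wrist_force: [-12.3, -0.3, 9.3]
gripper_width: 0.0855
```

Call:
{"name": "apply_moves", "arguments": {"targets": [[[-0.01, 0, 0], 0, 100], [[-0.02, 0, 0], 0, 100], [[-0.02, 0, 0], 0, 100]]}}

```text
time: 17.65
ee_pos: [0.4977, 0.3141, 0.0137]
tool_rot: [3.127, -0.042, 3.116]
wrist_force: [-12.6, -0.1, 8.8]
gripper_width: 0.0855
```

Call:
{"name": "apply_moves", "arguments": {"targets": [[[0.1, 0, 0], 0, 100], [[0.2, 0, -0.2], 0, 100], [[0.5, 0.2, -0.5], 0, 100], [[0.7, 0.5, -0.7], 0, 100], [[0.7, 0.8, -0.7], 0, 100]]}}

```text
time: 18.27
ee_pos: [0.3769, 0.4425, 0.1544]
tool_rot: [3.123, -0.038, 3.115]
wrist_force: [0.7, 1.0, -0.6]
gripper_width: 0.0852
```

```bash
cat >> meas.py <<'E'
def rectp(name,c,zz,I):
    Q=toz("top",c.reshape(-1,2),zz,I)[:,:2].astype(np.float32); (x,y),(w,h),a=cv2.minAreaRect(Q); print(name,np.round([x,y,w,h],4),"ang",round(a,1)); return Q
def survey(f=None):
    p,d,I=snap("top",f); X=cloud("top",d,I); H=np.where(d>0,X[...,2],0); hsv=cv2.cvtColor(p,cv2.COLOR_RGB2HSV)
    roi=np.zeros(H.shape,bool); roi[205:330,150:345]=1
    for c in rects((hsv[...,0]<20)&(hsv[...,1]>110)&(hsv[...,2]>120)&roi,300): rectp("tray",c,.04,I)
    q=roi.copy(); q[:,:285]=0
    for c in rects((H>.022)&(H<.06)&q,25): rectp("pack",c,.042,I)
    for c in rects((H>.022)&(H<.09)&(np.mgrid[:480,:640][0]>225)&(np.mgrid[:480,:640][0]<310)&(np.mgrid[:480,:640][1]>350)&(np.mgrid[:480,:640][1]<470),100): rectp("tin",c,.042,I)
    return p,X,I
E
python3 - <<'E'
from meas import *; from go import *
go()
p,X,I=survey("t2.png")
a=cv2.imread('pics/t2.png')[190:330,140:380]; cv2.imwrite('pics/t2c.png',cv2.resize(a,None,fx=3.3,fy=3.3,interpolation=cv2.INTER_CUBIC))
E
```

```text
t 18.3 at [0.3769 0.4425 0.1544] yaw 178.5 F [ 0.7  1.  -0.6] w 0.0852
tray [0.5681 0.3152 0.2757 0.1176] ang 88.4
pack [0.4269 0.0098 0.0399 0.0516] ang 79.1
pack [ 5.069e-01 -3.000e-04  3.660e-02  5.070e-02] ang 88.5
pack [ 0.5945 -0.0104  0.0535  0.0399] ang 12.2
pack [0.6672 0.0027 0.0401 0.0525] ang 88.4
tin [ 0.4881 -0.3544  0.0968  0.0753] ang 84.8
tin [ 0.4921 -0.2016  0.1816  0.0801] ang 89.3
```

View pics/t2c.png

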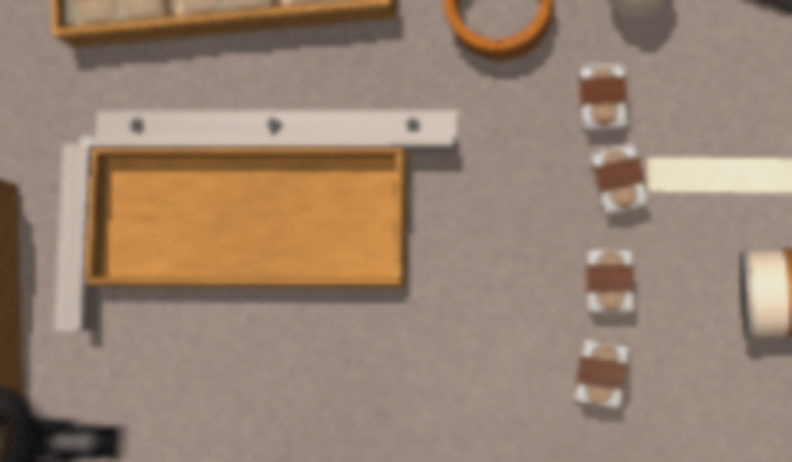

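The tray is flush against both walls: in the crop its edges meet the walls at (95,150). I measure it at (.568,.315), yaw -1.6°. Next is pack 1.

```bash
python3 -c "
from go import *
go((.35,.245,.15,119),(.427,.010,.13,79))"
```

```text
t 18.3 at [0.3757 0.4515 0.1565] yaw 178.9 F [1.8 6.2 2.6] w 0.0854
(0.35, 0.245, 0.15, 119) -> [ 0.108 -1.035  0.006] turn 0.333
(0.427, 0.01, 0.13, 79) -> [-0.302 -2.205  0.057] turn 0.5552
```

Call:
{"name": "apply_moves", "arguments": {"targets": [[[0.03, -0.2, 0], 0.05, 75], [[0.06, -0.4, 0], 0.1, 75], [[0.1, -0.65, 0], 0.16, 75], [[0.12, -0.85, 0], 0.22, 75], [[0.12, -0.98, 0], 0.28, 75], [[0.12, -0.98, 0], 0.33, 75]]}}

```text
time: 19.08
ee_pos: [0.3484, 0.2546, 0.1519]
tool_rot: [-3.127, -0.043, 2.078]
wrist_force: [0.1, 0.4, 0.7]
gripper_width: 0.0643
```

```bash
python3 -c "
from go import *
go((.427,.08,.13,79),(.427,.010,.12,79),(.427,.010,.008,79))"
```

```text
t 19.1 at [0.3484 0.2546 0.1519] yaw 119.0 F [0.1 0.4 0.7] w 0.0643
(0.427, 0.08, 0.13, 79) -> [-0.958 -0.079  0.07 ] turn 0.2224
(0.427, 0.01, 0.12, 79) -> [-1.266 -0.249  0.109] turn 0.2224
(0.427, 0.01, 0.008, 79) -> [-1.29  -0.241  0.668] turn 0.2224
```

Call:
{"name": "apply_moves", "arguments": {"targets": [[[-0.25, 0, 0.02], 0.055, 75], [[-0.5, -0.05, 0.04], 0.11, 75], [[-0.75, -0.07, 0.06], 0.17, 75], [[-0.96, -0.08, 0.07], 0.222, 75], [[-0.96, -0.08, 0.07], 0.222, 75]]}}

```text
time: 19.7
ee_pos: [0.4291, 0.0773, 0.1299]
tool_rot: [-3.105, -0.024, 1.375]
wrist_force: [-0.8, 1.0, 0.1]
gripper_width: 0.0641
```

```bash
python3 -c "
from go import *
s=r.read_state();print(s['qpos'].round(3),Ro.from_euler('xyz',s['tool_rot']).as_matrix()[:,2].round(3))
go((.427,.010,.08,79),(.427,.010,.008,79))
snap('wrist','w1.png')"
```

```text
[ 0.154  0.211 -0.312  1.074  0.035  1.92 ] [-0.031  0.03  -0.999]
t 19.7 at [0.4291 0.0773 0.1299] yaw 78.8 F [-0.8  1.   0.1] w 0.0641
(0.427, 0.01, 0.08, 79) -> [-0.338  0.064  0.239] turn -0.0012
(0.427, 0.01, 0.008, 79) -> [-0.346  0.077  0.599] turn -0.0012
```

View pics/w1.png

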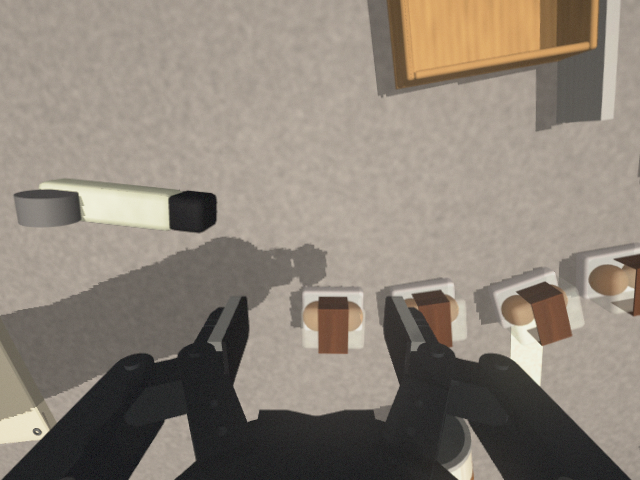

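The wrist view shows pack 1 at (333,320), centred between the fingers and aligned, so I descend and grip.

Call:
{"name": "apply_moves", "arguments": {"targets": [[[-0.2, 0.04, 0.1], 0, 75], [[-0.34, 0.065, 0.2], 0, 75], [[-0.345, 0.07, 0.4], 0, 75], [[-0.345, 0.075, 0.55], 0, 75], [[-0.345, 0.075, 0.6], 0, 75], [[-0.345, 0.075, 0.6], 0, 75], [[-0.345, 0.075, 0.6], 0, 50], [[-0.345, 0.075, 0.6], 0, 50], [[-0.345, 0.075, 0.6], 0, 45], [[-0.345, 0.075, 0.6], 0, 45], [[-0.345, 0.075, 0.6], 0, 45]], "grip_force": 40}}

```text
time: 21.12
ee_pos: [0.4272, 0.012, 0.0091]
tool_rot: [-3.107, -0.025, 1.378]
wrist_force: [-0.3, 1.8, 6.1]
gripper_width: 0.0537
```

Call:
{"name": "apply_moves", "arguments": {"targets": [[[0, 0, -0.2], 0, 45], [[0, 0, -0.4], 0, 45], [[0, 0, -0.45], 0, 45]]}}

```text
time: 21.5
ee_pos: [0.432, 0.009, 0.1015]
tool_rot: [-3.113, -0.026, 1.378]
wrist_force: [-0.9, -0.8, -1.4]
gripper_width: 0.0536
```

```bash
python3 -c "
from go import *
go((.49,.2,.1,88),(.570,.4025,.09,88.4),(.570,.4025,.015,88.4))"
```

```text
t 21.5 at [0.432  0.009  0.1015] yaw 79.0 F [-0.9 -0.8 -1.4] w 0.0536
(0.49, 0.2, 0.1, 88) -> [0.992 0.103 0.031] turn -0.0502
(0.57, 0.4025, 0.09, 88.4) -> [2.061 0.304 0.103] turn -0.0524
(0.57, 0.4025, 0.015, 88.4) -> [2.051 0.315 0.478] turn -0.0524
```

Call:
{"name": "apply_moves", "arguments": {"targets": [[[0.25, 0.02, 0], -0.01, 45], [[0.5, 0.05, 0.02], -0.03, 45], [[0.75, 0.07, 0.02], -0.05, 45], [[1, 0.1, 0.03], -0.052, 45]]}}

```text
time: 22.0
ee_pos: [0.4893, 0.2028, 0.0992]
tool_rot: [-3.116, -0.03, 1.542]
wrist_force: [1.0, 0.4, -0.8]
gripper_width: 0.0539
```

```bash
python3 -c "
from go import *
go((.570,.4025,.09,88.4),(.570,.4025,.014,88.4))"
```

```text
t 22.0 at [0.4893 0.2028 0.0992] yaw 88.4 F [ 1.   0.4 -0.8] w 0.0539
(0.57, 0.4025, 0.09, 88.4) -> [1.008 0.377 0.066] turn -0.0002
(0.57, 0.4025, 0.014, 88.4) -> [0.997 0.386 0.446] turn -0.0002
```

Call:
{"name": "apply_moves", "arguments": {"targets": [[[0.25, 0.1, 0.02], 0, 45], [[0.5, 0.2, 0.04], 0, 45], [[0.75, 0.3, 0.05], 0, 45], [[1, 0.375, 0.06], 0, 45], [[1, 0.38, 0.2], 0, 45], [[0.995, 0.385, 0.35], 0, 45], [[0.995, 0.385, 0.44], 0, 45], [[0.995, 0.385, 0.445], 0, 45], [[0.995, 0.385, 0.445], 0, 45]]}}

```text
time: 23.12
ee_pos: [0.5695, 0.4019, 0.0137]
tool_rot: [-3.115, -0.029, 1.542]
wrist_force: [0.1, 0.3, -0.7]
gripper_width: 0.0538
```

Call:
{"name": "apply_moves", "arguments": {"targets": [[[0, 0, 0], 0, 72], [[0, 0, 0], 0, 72], [[0, 0, 0], 0, 72], [[0, 0, -0.2], 0, 72], [[0, 0, -0.4], 0, 72], [[-0.2, -0.1, -0.45], 0, 75], [[-0.5, -0.2, -0.45], 0, 75], [[-0.75, -0.3, -0.45], 0, 75], [[-1, -0.38, -0.45], 0, 75]]}}

```text
time: 24.25
ee_pos: [0.4892, 0.2, 0.1001]
tool_rot: [-3.116, -0.029, 1.542]
wrist_force: [-0.1, -1.4, 0.8]
gripper_width: 0.0641
```

```bash
python3 - <<'E'
from meas import *; from go import *
go((.507,.0,.10,88.5),(.507,.0,.009,88.5))
survey("t3.png")
E
```

```text
t 24.2 at [0.4892 0.2    0.1001] yaw 88.4 F [-0.1 -1.4  0.8] w 0.0641
(0.507, 0.0, 0.1, 88.5) -> [-0.996  0.117 -0.032] turn -0.0008
(0.507, 0.0, 0.009, 88.5) -> [-1.01   0.128  0.423] turn -0.0008
tray [0.5684 0.2159 0.0749 0.1131] ang 89.6
tray [0.5708 0.3784 0.1491 0.1158] ang 88.4
pack [ 5.069e-01 -3.000e-04  3.660e-02  5.070e-02] ang 88.5
pack [ 0.5945 -0.0104  0.0535  0.0399] ang 12.2
pack [0.6672 0.0027 0.0401 0.0525] ang 88.4
tin [ 0.4881 -0.3546  0.0965  0.0753] ang 84.8
tin [ 0.4921 -0.2016  0.1815  0.0801] ang 89.3
```

Call:
{"name": "apply_moves", "arguments": {"targets": [[[-0.25, 0.03, -0.03], 0, 75], [[-0.5, 0.06, -0.03], 0, 75], [[-0.75, 0.09, -0.03], 0, 75], [[-0.99, 0.115, -0.03], 0, 75], [[-0.995, 0.115, 0.1], 0, 75], [[-1, 0.125, 0.3], 0, 75], [[-1, 0.125, 0.42], 0, 75], [[-1, 0.125, 0.425], 0, 75], [[-1, 0.125, 0.425], 0, 50], [[-1, 0.125, 0.425], 0, 45], [[-1, 0.125, 0.425], 0, 45], [[-1, 0.125, 0.425], 0, 45]]}}

```text
time: 25.8
ee_pos: [0.5014, -0.0047, 0.0094]
tool_rot: [-3.111, -0.023, 1.538]
wrist_force: [-0.1, 0.9, 2.1]
gripper_width: 0.0539
```

Call:
{"name": "apply_moves", "arguments": {"targets": [[[0, 0, 0], 0, 45], [[0, 0, -0.2], 0, 45], [[0, 0, -0.4], 0, 45], [[0, 0, -0.45], 0, 45]]}}

```text
time: 26.3
ee_pos: [0.5061, -0.007, 0.1019]
tool_rot: [-3.117, -0.023, 1.538]
wrist_force: [0.3, -0.7, -1.1]
gripper_width: 0.0538
```

```bash
python3 -c "
from go import *
go((.535,.19,.1,88.4),(.569,.3445,.09,88.4))"
```

```text
t 26.3 at [ 0.5061 -0.007   0.1019] yaw 88.1 F [ 0.3 -0.7 -1.1] w 0.0538
(0.535, 0.19, 0.1, 88.4) -> [0.989 0.113 0.03 ] turn -0.0016
(0.569, 0.3445, 0.09, 88.4) -> [1.765 0.259 0.094] turn -0.0016
```

Call:
{"name": "apply_moves", "arguments": {"targets": [[[0.25, 0.03, 0], 0, 45], [[0.5, 0.06, 0.02], 0, 45], [[0.75, 0.09, 0.03], 0, 45], [[0.99, 0.11, 0.03], 0, 45]]}}

```text
time: 26.8
ee_pos: [0.5337, 0.1916, 0.0984]
tool_rot: [-3.115, -0.022, 1.538]
wrist_force: [0.5, -0.0, -1.8]
gripper_width: 0.0531
```

```bash
python3 -c "
from go import *
go((.569,.3405,.09,88.4),(.569,.3405,.014,88.4))"
```

```text
t 26.8 at [0.5337 0.1916 0.0984] yaw 88.1 F [ 0.5 -0.  -1.8] w 0.0531
(0.569, 0.3405, 0.09, 88.4) -> [0.749 0.153 0.055] turn -0.0017
(0.569, 0.3405, 0.014, 88.4) -> [0.741 0.164 0.434] turn -0.0017
```

Call:
{"name": "apply_moves", "arguments": {"targets": [[[0.25, 0.05, 0.02], 0, 45], [[0.5, 0.1, 0.04], 0, 45], [[0.75, 0.15, 0.05], 0, 45], [[0.75, 0.155, 0.2], 0, 45], [[0.74, 0.165, 0.35], 0, 45], [[0.74, 0.165, 0.43], 0, 45], [[0.74, 0.165, 0.435], 0, 45], [[0.74, 0.165, 0.435], 0, 45]]}}

```text
time: 27.8
ee_pos: [0.5691, 0.3402, 0.0138]
tool_rot: [-3.114, -0.022, 1.537]
wrist_force: [0.2, -0.2, 1.5]
gripper_width: 0.0539
```

Call:
{"name": "apply_moves", "arguments": {"targets": [[[0, 0, 0], 0, 72], [[0, 0, 0], 0, 72], [[0, 0, 0], 0, 72], [[0, 0, -0.2], 0, 72], [[0, 0, -0.4], 0, 72], [[-0.2, 0, -0.45], -0.055, 75], [[-0.4, 0, -0.45], -0.11, 75], [[-0.6, 0, -0.45], -0.17, 75], [[-0.8, 0, -0.45], -0.22, 75], [[-0.98, 0, -0.45], -0.28, 75], [[-0.98, 0, -0.45], -0.34, 75], [[-0.98, 0, -0.45], -0.395, 75]]}}

```text
time: 29.3
ee_pos: [0.5651, 0.1414, 0.0996]
tool_rot: [3.129, -0.033, 2.783]
wrist_force: [-0.0, -0.1, 0.1]
gripper_width: 0.0641
```

```bash
python3 - <<'E'
from meas import *; from go import *
go((.5945,-.0104,.10,192),(.5945,-.0104,.009,192))
survey("t4.png")
E
```

```text
t 29.3 at [0.5651 0.1414 0.0996] yaw 159.5 F [-0.  -0.1  0.1] w 0.0641
(0.5945, -0.0104, 0.1, 192) -> [-0.404 -0.659 -0.024] turn -0.1808
(0.5945, -0.0104, 0.009, 192) -> [-0.419 -0.665  0.431] turn -0.1808
tray [0.5702 0.3599 0.1859 0.1174] ang 87.8
pack [ 0.5945 -0.0104  0.0535  0.0399] ang 12.2
pack [0.6672 0.0027 0.0401 0.0525] ang 88.4
tin [ 0.4881 -0.3545  0.0966  0.0753] ang 84.8
tin [ 0.4921 -0.2016  0.1816  0.0801] ang 89.3
```

Call:
{"name": "apply_moves", "arguments": {"targets": [[[-0.15, -0.25, -0.02], -0.055, 75], [[-0.3, -0.5, -0.02], -0.11, 75], [[-0.4, -0.66, -0.02], -0.17, 70], [[-0.4, -0.66, -0.02], -0.18, 65], [[-0.41, -0.66, 0.2], -0.18, 65], [[-0.42, -0.665, 0.38], -0.18, 65], [[-0.42, -0.665, 0.43], -0.18, 65], [[-0.42, -0.665, 0.43], -0.18, 40], [[-0.42, -0.665, 0.43], -0.18, 30], [[-0.42, -0.665, 0.43], -0.18, 30], [[-0.42, -0.665, 0.43], -0.18, 30], [[-0.42, -0.665, 0.43], -0.18, 30]]}}

```text
time: 30.85
ee_pos: [0.5956, -0.0101, 0.0096]
tool_rot: [3.114, -0.02, -2.931]
wrist_force: [-1.0, 0.1, -1.1]
gripper_width: 0.0392
```

Call:
{"name": "apply_moves", "arguments": {"targets": [[[0, 0, 0], 0, 30], [[0, 0, -0.2], 0, 30], [[0, 0, -0.4], 0, 30], [[0, 0, -0.45], 0, 30]]}}

```text
time: 31.35
ee_pos: [0.6001, -0.0124, 0.1028]
tool_rot: [3.115, -0.014, -2.931]
wrist_force: [0.2, -0.1, -1.0]
gripper_width: 0.0392
```

```bash
python3 -c "
from go import *
go((.58,.16,.1,178.4),(.5672,.281,.09,178.4))"
```

```text
t 31.4 at [ 0.6001 -0.0124  0.1028] yaw -167.9 F [ 0.2 -0.1 -1. ] w 0.0392
(0.58, 0.16, 0.1, 178.4) -> [-0.082  0.863  0.036] turn 0.076
(0.5672, 0.281, 0.09, 178.4) -> [-0.147  1.467  0.101] turn 0.076
```

Call:
{"name": "apply_moves", "arguments": {"targets": [[[-0.02, 0.22, 0.02], 0.03, 30], [[-0.04, 0.44, 0.03], 0.06, 30], [[-0.06, 0.66, 0.03], 0.076, 30], [[-0.08, 0.86, 0.03], 0.076, 30]]}}

```text
time: 31.85
ee_pos: [0.5786, 0.1605, 0.0998]
tool_rot: [3.12, -0.022, 3.113]
wrist_force: [0.5, -0.2, -1.2]
gripper_width: 0.0393
```

```bash
python3 -c "
from go import *
go((.567,.278,.09,178.4),(.567,.278,.0145,178.4))"
```

```text
t 31.9 at [0.5786 0.1605 0.0998] yaw 178.4 F [ 0.5 -0.2 -1.2] w 0.0393
(0.567, 0.278, 0.09, 178.4) -> [0.073 0.585 0.064] turn -0.0001
(0.567, 0.278, 0.0145, 178.4) -> [0.065 0.576 0.441] turn -0.0001
```

Call:
{"name": "apply_moves", "arguments": {"targets": [[[0.02, 0.2, 0.03], 0, 30], [[0.05, 0.4, 0.06], 0, 30], [[0.07, 0.58, 0.06], 0, 30], [[0.07, 0.58, 0.2], 0, 30], [[0.065, 0.575, 0.35], 0, 30], [[0.065, 0.575, 0.43], 0, 30], [[0.065, 0.575, 0.44], 0, 30], [[0.065, 0.575, 0.44], 0, 30]]}}

```text
time: 32.85
ee_pos: [0.567, 0.2776, 0.0145]
tool_rot: [3.12, -0.022, 3.113]
wrist_force: [0.3, -0.0, -0.7]
gripper_width: 0.0398
```

Call:
{"name": "apply_moves", "arguments": {"targets": [[[0, 0, 0], 0, 55], [[0, 0, 0], 0, 55], [[0, 0, 0], 0, 55], [[0, 0, -0.2], 0, 55], [[0, 0, -0.4], 0, 55], [[-0.05, -0.2, -0.45], 0.055, 75], [[-0.1, -0.4, -0.45], 0.11, 75], [[-0.1, -0.6, -0.45], 0.17, 75], [[-0.15, -0.8, -0.45], 0.22, 75], [[-0.15, -0.98, -0.45], 0.28, 75], [[-0.15, -0.98, -0.45], 0.34, 75], [[-0.15, -0.98, -0.45], 0.395, 75]]}}

```text
time: 34.35
ee_pos: [0.5934, 0.0779, 0.0997]
tool_rot: [-3.128, -0.028, 1.864]
wrist_force: [-1.0, -0.2, -0.0]
gripper_width: 0.0642
```

```bash
python3 - <<'E'
from meas import *; from go import *
go((.667,.003,.10,88.4),(.667,.003,.009,88.4))
survey("t5.png")
E
```

```text
t 34.4 at [0.5934 0.0779 0.0997] yaw 106.8 F [-1.  -0.2 -0. ] w 0.0642
(0.667, 0.003, 0.1, 88.4) -> [-0.465  0.244 -0.018] turn 0.1023
(0.667, 0.003, 0.009, 88.4) -> [-0.478  0.25   0.437] turn 0.1023
tray [0.569  0.3161 0.2739 0.1158] ang 88.4
pack [0.6672 0.0027 0.0401 0.0525] ang 88.4
tin [ 0.4881 -0.3547  0.0962  0.0753] ang 84.8
tin [ 0.4921 -0.2016  0.1816  0.0801] ang 89.3
```

Call:
{"name": "apply_moves", "arguments": {"targets": [[[-0.15, 0.08, -0.02], 0.05, 75], [[-0.3, 0.16, -0.02], 0.1, 75], [[-0.46, 0.24, -0.02], 0.102, 75], [[-0.465, 0.245, 0.05], 0.102, 75], [[-0.47, 0.245, 0.25], 0.102, 75], [[-0.475, 0.25, 0.4], 0.102, 75], [[-0.475, 0.25, 0.435], 0.102, 75], [[-0.475, 0.25, 0.435], 0.102, 75], [[-0.475, 0.25, 0.435], 0.102, 50], [[-0.475, 0.25, 0.435], 0.102, 45], [[-0.475, 0.25, 0.435], 0.102, 45], [[-0.475, 0.25, 0.435], 0.102, 45]]}}

```text
time: 35.9
ee_pos: [0.6678, 0.0037, 0.0111]
tool_rot: [-3.122, -0.022, 1.541]
wrist_force: [-1.0, 1.0, 6.0]
gripper_width: 0.0536
```

Call:
{"name": "apply_moves", "arguments": {"targets": [[[0, 0, 0], 0, 45], [[0, 0, -0.2], 0, 45], [[0, 0, -0.4], 0, 45], [[0, 0, -0.45], 0, 45]]}}

```text
time: 36.4
ee_pos: [0.6713, 0.0015, 0.104]
tool_rot: [-3.128, -0.022, 1.541]
wrist_force: [-0.3, 0.5, -0.8]
gripper_width: 0.0535
```

```bash
python3 -c "
from go import *
go((.60,.15,.1,88.4),(.5655,.2175,.09,88.4))"
```

```text
t 36.4 at [0.6713 0.0015 0.104 ] yaw 88.3 F [-0.3  0.5 -0.8] w 0.0535
(0.6, 0.15, 0.1, 88.4) -> [ 0.731 -0.378  0.042] turn -0.0005
(0.5655, 0.2175, 0.09, 88.4) -> [ 1.062 -0.559  0.102] turn -0.0005
```

Call:
{"name": "apply_moves", "arguments": {"targets": [[[0.2, -0.1, 0.02], 0, 45], [[0.45, -0.25, 0.03], 0, 45], [[0.73, -0.38, 0.04], 0, 45], [[0.9, -0.47, 0.06], 0, 45], [[1, -0.55, 0.06], 0, 45], [[1, -0.55, 0.06], 0, 45]]}}

```text
time: 37.15
ee_pos: [0.5649, 0.2061, 0.0965]
tool_rot: [-3.125, -0.021, 1.545]
wrist_force: [-0.3, -0.3, -0.7]
gripper_width: 0.0536
```

```bash
python3 -c "
from go import *
go((.566,.2185,.09,88.4),(.566,.2185,.0158,88.4))"
```

```text
t 37.1 at [0.5649 0.2061 0.0965] yaw 88.5 F [-0.3 -0.3 -0.7] w 0.0536
(0.566, 0.2185, 0.09, 88.4) -> [0.061 0.004 0.034] turn 0.0005
(0.566, 0.2185, 0.0158, 88.4) -> [0.053 0.011 0.405] turn 0.0005
```

Call:
{"name": "apply_moves", "arguments": {"targets": [[[0.06, 0.005, 0.03], 0, 45], [[0.06, 0.005, 0.2], 0, 45], [[0.055, 0.01, 0.33], 0, 45], [[0.055, 0.01, 0.4], 0, 45], [[0.055, 0.01, 0.405], 0, 45], [[0.055, 0.01, 0.405], 0, 45]]}}

```text
time: 37.9
ee_pos: [0.5663, 0.2186, 0.0156]
tool_rot: [-3.125, -0.021, 1.544]
wrist_force: [-0.3, 0.2, -0.7]
gripper_width: 0.0535
```

Call:
{"name": "apply_moves", "arguments": {"targets": [[[0, 0, 0], 0, 72], [[0, 0, 0], 0, 72], [[0, 0, 0], 0, 72], [[0, 0, -0.2], 0, 72], [[0, 0, -0.45], 0, 72], [[-0.2, -0.2, -0.5], -0.055, 40], [[-0.4, -0.4, -0.5], -0.11, 40], [[-0.6, -0.6, -0.5], -0.17, 40], [[-0.8, -0.7, -0.5], -0.22, 40], [[-1, -0.8, -0.5], -0.28, 40], [[-1, -0.8, -0.5], -0.34, 40], [[-1, -0.8, -0.5], -0.395, 40]]}}

```text
time: 39.4
ee_pos: [0.4025, 0.0202, 0.1145]
tool_rot: [3.126, -0.022, 2.789]
wrist_force: [0.8, -0.2, 0.6]
gripper_width: 0.0342
```

```bash
python3 - <<'E'
from meas import *; from go import *
go((.41,-.155,.11,177.8),(.41,-.155,.022,177.8))
p,X,I=survey("t6.png")
a=cv2.imread('pics/t6.png')[190:330,140:540]; cv2.imwrite('pics/t6c.png',cv2.resize(a,None,fx=2,fy=2,interpolation=cv2.INTER_CUBIC))
# tin bodies: near edge (robot side) and axis via label pixels, white/bright
S=X.reshape(-1,3); S=S[(S[:,2]>.06)&(S[:,2]<.085)&(S[:,0]>.4)&(S[:,0]<.62)]
for lo,hi in((-.2,-.11),(-.29,-.203),(-.41,-.3)):
    T=S[(S[:,1]>lo)&(S[:,1]<hi)]; m,b=np.polyfit(T[:,1],T[:,0],1); print("tin x",T[:,0].mean().round(4),"y",T[:,1].min().round(4),T[:,1].max().round(4),"yaw",round(-np.degrees(m),1),len(T))
E
```

```text
t 39.4 at [0.4025 0.0202 0.1145] yaw 159.8 F [ 0.8 -0.2  0.6] w 0.0342
(0.41, -0.155, 0.11, 177.8) -> [-0.338 -0.809  0.003] turn -0.0999
(0.41, -0.155, 0.022, 177.8) -> [-0.347 -0.816  0.443] turn -0.0999
tray [0.5683 0.3152 0.2757 0.1172] ang 88.4
tin [ 0.4881 -0.3544  0.0969  0.0753] ang 84.8
tin [ 0.4921 -0.2016  0.1814  0.0801] ang 89.3
tin x 0.4911 y -0.1939 -0.1122 yaw 1.2 631
tin x 0.4914 y -0.2878 -0.2033 yaw -2.9 627
tin x 0.4882 y -0.3952 -0.3086 yaw -2.7 638
```

View pics/t6c.png

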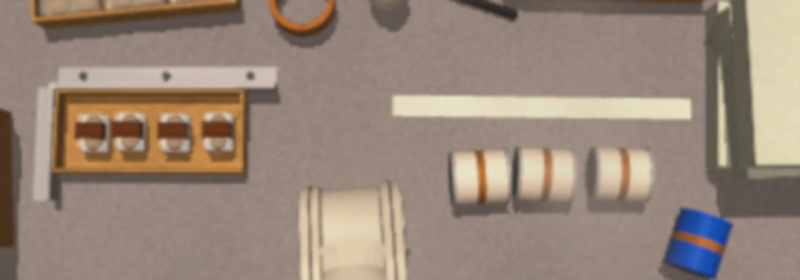

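All four packs are in the tray at crop x 92, 130, 173 and 217, and the tray is still home. Now the tins, starting with tin 1.

Call:
{"name": "apply_moves", "arguments": {"targets": [[[-0.1, -0.25, 0], -0.05, 40], [[-0.2, -0.5, 0], -0.1, 40], [[-0.33, -0.8, 0.02], -0.1, 40], [[-0.34, -0.81, 0.2], -0.1, 40], [[-0.345, -0.815, 0.38], -0.1, 40], [[-0.345, -0.815, 0.44], -0.1, 40], [[-0.345, -0.815, 0.44], -0.1, 40]]}}

```text
time: 40.33
ee_pos: [0.41, -0.1539, 0.0222]
tool_rot: [3.12, -0.017, 3.107]
wrist_force: [1.2, 0.5, 0.4]
gripper_width: 0.0341
```

```bash
python3 - <<'E'
from meas import *; from go import *
go((.540,-.158,.022,177.8))
E
```

```text
t 40.3 at [ 0.41   -0.1539  0.0222] yaw 178.0 F [1.2 0.5 0.4] w 0.0341
(0.54, -0.158, 0.022, 177.8) -> [-0.65   0.002 -0.01 ] turn 0.0013
```

Call:
{"name": "apply_moves", "arguments": {"targets": [[[-0.06, 0, 0], 0.001, 40], [[-0.11, 0, 0], 0.001, 40], [[-0.15, 0, -0.005], 0.001, 40], [[-0.18, 0, -0.005], 0.001, 40], [[-0.21, 0, -0.005], 0.001, 40], [[-0.24, 0, -0.005], 0.001, 40], [[-0.27, 0, -0.005], 0.001, 40], [[-0.3, 0, -0.005], 0.001, 40], [[-0.33, 0, -0.005], 0.001, 40], [[-0.36, 0, -0.005], 0.001, 40], [[-0.39, 0, -0.01], 0.001, 40], [[-0.42, 0, -0.01], 0.001, 40]]}}

```text
time: 41.82
ee_pos: [0.4946, -0.1567, 0.0229]
tool_rot: [3.12, -0.017, 3.104]
wrist_force: [0.2, 2.7, 2.5]
gripper_width: 0.0345
```

Call:
{"name": "apply_moves", "arguments": {"targets": [[[-0.03, 0, 0], 0, 40], [[-0.06, 0, 0], 0, 40], [[-0.09, 0, 0], 0, 40], [[-0.12, 0, 0], 0, 40], [[-0.14, 0, 0], 0, 40], [[-0.16, 0, 0], 0, 40], [[-0.175, 0, 0], 0, 40], [[-0.19, 0, 0], 0, 40], [[-0.2, 0, 0], 0, 40], [[-0.21, 0, 0], 0, 40], [[-0.215, 0, 0], 0, 40], [[-0.215, 0, 0], 0, 40]]}}

```text
time: 43.32
ee_pos: [0.5377, -0.1583, 0.0221]
tool_rot: [3.12, -0.017, 3.104]
wrist_force: [-0.7, 1.1, 1.6]
gripper_width: 0.0341
```

```bash
cat >> meas.py <<'E'
def tins():
    p,X,I=survey(); S=X.reshape(-1,3); S=S[(S[:,2]>.06)&(S[:,2]<.085)&(S[:,0]>.4)&(S[:,0]<.66)]
    for lo,hi in((-.205,-.11),(-.295,-.205),(-.41,-.3)):
        T=S[(S[:,1]>lo)&(S[:,1]<hi)]
        if len(T)<50: continue
        m,b=np.polyfit(T[:,1],T[:,0],1); x,y=T[:,0].mean(),(T[:,1].min()+T[:,1].max())/2
        print("tin x %.4f y %.4f len %.3f yaw %.1f, past tape by %.4f"%(x,y,np.ptp(T[:,1]),-np.degrees(m),x-(.5933+.038*(y+.2572))),len(T))
E
python3 - <<'E'
from meas import *; from go import *
go(); tins(); snap("side","s2.png")
a=cv2.imread('pics/s2.png')[180:440,180:480]; cv2.imwrite('pics/s2c.png',cv2.resize(a,None,fx=2,fy=2))
E
```

```text
t 43.3 at [ 0.5377 -0.1583  0.0221] yaw 177.9 F [-0.7  1.1  1.6] w 0.0341
tray [0.5698 0.3153 0.2755 0.1158] ang 88.7
tin [ 0.4881 -0.3545  0.0967  0.0753] ang 84.8
tin [ 0.5913 -0.1345  0.0513  0.0692] ang 87.8
tin x 0.5898 y -0.1342 len 0.048 yaw 32.0, past tape by -0.0081 294
tin x 0.5230 y -0.2843 len 0.014 yaw 95.1, past tape by -0.0692 62
tin x 0.4878 y -0.3524 len 0.085 yaw -2.9, past tape by -0.1018 643
```

View pics/s2c.png

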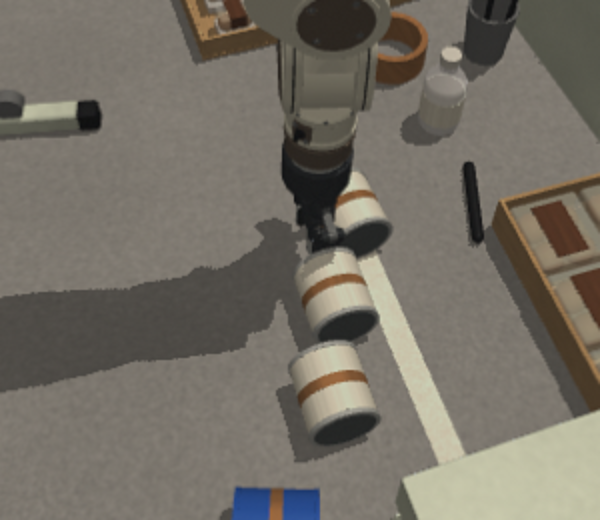

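Tin 1 is at the tape. Tin 2 seems to have rolled forward with it, so I back off and measure.

Call:
{"name": "apply_moves", "arguments": {"targets": [[[0.05, 0, 0], 0, 40], [[0.25, 0, -0.05], 0, 40], [[0.5, 0, -0.3], 0, 40], [[0.75, 0, -0.5], 0, 40], [[0.95, 0.2, -0.5], 0, 40], [[0.95, 0.4, -0.5], 0, 40], [[0.95, 0.6, -0.5], 0, 40]]}}

```text
time: 44.3
ee_pos: [0.3526, -0.0331, 0.1283]
tool_rot: [3.12, -0.016, 3.102]
wrist_force: [0.6, 0.2, 1.0]
gripper_width: 0.0341
```

```bash
python3 - <<'E'
from meas import *; from go import *
tins()
go((.45,-.2505,.12,178.5),(.39,-.352,.12,177.8))
snap("top","t7.png")
a=cv2.imread('pics/t7.png')[220:320,300:520]; cv2.imwrite('pics/t7c.png',cv2.resize(a,None,fx=3,fy=3,interpolation=cv2.INTER_CUBIC))
E
```

```text
tray [0.5698 0.3153 0.2755 0.1158] ang 88.7
tin [ 0.4881 -0.3545  0.0966  0.0753] ang 84.8
tin [ 0.5153 -0.2499  0.0914  0.0743] ang 86.0
tin [ 0.5898 -0.1523  0.0754  0.0864] ang 0.6
tin x 0.5891 y -0.1507 len 0.080 yaw 0.4, past tape by -0.0082 612
tin x 0.5147 y -0.2483 len 0.084 yaw -2.1, past tape by -0.0790 638
tin x 0.4879 y -0.3520 len 0.086 yaw -2.9, past tape by -0.1018 653
t 44.4 at [ 0.3525 -0.0295  0.1282] yaw 178.0 F [0.2 1.3 0.2] w 0.0343
(0.45, -0.2505, 0.12, 178.5) -> [-0.526 -1.088  0.005] turn -0.0027
(0.39, -0.352, 0.12, 177.8) -> [-0.244 -1.606 -0.003] turn 0.0012
```

View pics/t7c.png

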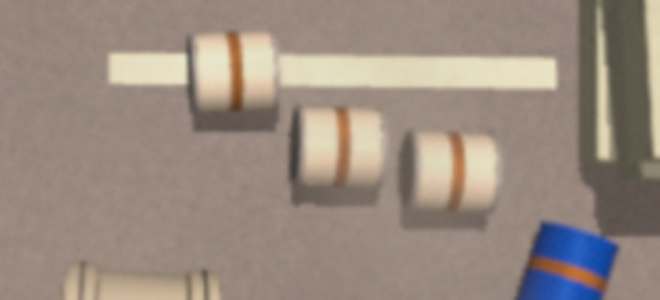

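Tin 1 lies 8 mm short of the centreline and tin 2 rolled 25 mm ahead. I'll do tin 3 next, then tin 2, then finish tin 1.

Call:
{"name": "apply_moves", "arguments": {"targets": [[[-0.08, -0.25, 0], 0, 40], [[-0.16, -0.5, 0], 0, 35], [[-0.24, -0.75, 0], 0, 35], [[-0.3, -1, 0], 0, 35], [[-0.3, -1, 0], 0, 35]]}}

```text
time: 45.02
ee_pos: [0.4059, -0.2371, 0.1221]
tool_rot: [3.121, -0.017, 3.103]
wrist_force: [-0.3, 0.8, -0.2]
gripper_width: 0.0296
```

```bash
python3 - <<'E'
from meas import *; from go import *
go((.42,-.347,.12,177.8),(.42,-.347,.022,177.8))
E
```

```text
t 45.0 at [ 0.4059 -0.2371  0.1221] yaw 177.8 F [-0.3  0.8 -0.2] w 0.0296
(0.42, -0.347, 0.12, 177.8) -> [-0.092 -0.546 -0.003] turn -0.0
(0.42, -0.347, 0.022, 177.8) -> [-0.1   -0.557  0.487] turn -0.0
```

Call:
{"name": "apply_moves", "arguments": {"targets": [[[-0.05, -0.25, 0], 0, 35], [[-0.09, -0.5, 0], 0, 35], [[-0.09, -0.55, 0.05], 0, 35], [[-0.1, -0.555, 0.25], 0, 35], [[-0.1, -0.555, 0.42], 0, 35], [[-0.1, -0.555, 0.485], 0, 35], [[-0.1, -0.555, 0.485], 0, 35], [[-0.13, -0.555, 0.485], 0, 35], [[-0.16, -0.555, 0.485], 0, 35], [[-0.19, -0.555, 0.485], 0, 35], [[-0.22, -0.555, 0.485], 0, 35], [[-0.25, -0.555, 0.485], 0, 35]]}}

```text
time: 46.52
ee_pos: [0.4505, -0.3478, 0.022]
tool_rot: [3.121, -0.017, 3.103]
wrist_force: [1.0, -0.1, 0.3]
gripper_width: 0.0296
```

```bash
python3 - <<'E'
from meas import *; from go import *
go((.538,-.3505,.022,177.8))
E
```

```text
t 46.5 at [ 0.4505 -0.3478  0.022 ] yaw 177.8 F [ 1.  -0.1  0.3] w 0.0296
(0.538, -0.3505, 0.022, 177.8) -> [-0.438  0.004 -0.007] turn 0.0
```

Call:
{"name": "apply_moves", "arguments": {"targets": [[[-0.03, 0, 0], 0, 35], [[-0.06, 0, 0], 0, 35], [[-0.09, 0, 0], 0, 35], [[-0.12, 0, 0], 0, 35], [[-0.15, 0, 0], 0, 35], [[-0.18, 0, 0], 0, 35], [[-0.21, 0, 0], 0, 35], [[-0.24, 0, 0], 0, 35], [[-0.27, 0, 0], 0, 35], [[-0.3, 0, 0], 0, 35], [[-0.325, 0, 0], 0, 35], [[-0.345, 0, 0], 0, 35]]}}

```text
time: 48.02
ee_pos: [0.5198, -0.3505, 0.0208]
tool_rot: [3.121, -0.017, 3.103]
wrist_force: [-0.8, 0.3, 0.5]
gripper_width: 0.0296
```

Call:
{"name": "apply_moves", "arguments": {"targets": [[[-0.015, 0, 0], 0, 35], [[-0.03, 0, 0], 0, 35], [[-0.045, 0, 0], 0, 35], [[-0.058, 0, 0], 0, 35], [[-0.07, 0, 0], 0, 35], [[-0.078, 0, 0], 0, 35], [[-0.083, 0, 0], 0, 35], [[-0.085, 0, 0], 0, 35], [[-0.085, 0, 0], 0, 35], [[0, 0, 0], 0, 35], [[0.3, 0, -0.1], 0, 35], [[0.5, 0.1, -0.5], 0, 35]]}}

```text
time: 49.52
ee_pos: [0.4291, -0.3329, 0.0936]
tool_rot: [3.115, -0.026, 3.101]
wrist_force: [1.1, 0.2, 1.5]
gripper_width: 0.0301
```

```bash
python3 - <<'E'
from meas import *; from go import *
tins()
go((.43,-.248,.12,177.8),(.43,-.248,.022,177.8))
E
```

```text
tray [0.5682 0.3152 0.2757 0.1174] ang 88.4
tin [ 0.5153 -0.2499  0.0914  0.0743] ang 86.0
tin [ 0.5898 -0.1523  0.0754  0.0864] ang 0.6
tin [ 0.5868 -0.3631  0.0927  0.0763] ang 86.0
tin x 0.5886 y -0.1505 len 0.080 yaw 0.7, past tape by -0.0088 611
tin x 0.5148 y -0.2482 len 0.085 yaw -1.7, past tape by -0.0788 638
tin x 0.5859 y -0.3592 len 0.086 yaw -2.4, past tape by -0.0035 632
t 49.6 at [ 0.4311 -0.3345  0.1033] yaw 177.7 F [-2.8  1.8  3.7] w 0.0301
(0.43, -0.248, 0.12, 177.8) -> [ 0.024  0.434 -0.075] turn -0.0006
(0.43, -0.248, 0.022, 177.8) -> [0.016 0.424 0.415] turn -0.0006
```

Call:
{"name": "apply_moves", "arguments": {"targets": [[[0.02, 0.2, -0.08], 0, 40], [[0.02, 0.43, -0.08], 0, 40], [[-0.02, 0.43, 0.1], 0, 40], [[-0.04, 0.425, 0.3], 0, 40], [[-0.06, 0.425, 0.41], 0, 40], [[-0.08, 0.425, 0.415], 0, 40], [[-0.1, 0.425, 0.415], 0, 40], [[-0.13, 0.425, 0.415], 0, 40], [[-0.16, 0.425, 0.415], 0, 40], [[-0.19, 0.425, 0.415], 0, 40]]}}

```text
time: 50.82
ee_pos: [0.4721, -0.2497, 0.0219]
tool_rot: [3.122, -0.015, 3.101]
wrist_force: [0.2, -0.5, -0.1]
gripper_width: 0.0342
```

```bash
python3 - <<'E'
from meas import *; from go import *
go((.544,-.251,.022,177.8))
E
```

```text
t 50.8 at [ 0.4721 -0.2497  0.0219] yaw 177.7 F [ 0.2 -0.5 -0.1] w 0.0342
(0.544, -0.251, 0.022, 177.8) -> [-0.36   0.008 -0.006] turn -0.0006
```

Call:
{"name": "apply_moves", "arguments": {"targets": [[[-0.03, 0, 0], 0, 40], [[-0.06, 0, 0], 0, 40], [[-0.09, 0, 0], 0, 40], [[-0.12, 0, 0], 0, 40], [[-0.15, 0, 0], 0, 40], [[-0.18, 0, 0], 0, 40], [[-0.21, 0, -0.005], 0, 40], [[-0.235, 0, -0.005], 0, 40], [[-0.255, 0, -0.005], 0, 40], [[-0.27, 0, -0.005], 0, 40], [[-0.285, 0, -0.005], 0, 40], [[-0.3, 0, -0.005], 0, 40]]}}

```text
time: 52.32
ee_pos: [0.532, -0.2521, 0.022]
tool_rot: [3.122, -0.015, 3.101]
wrist_force: [-0.7, -0.4, -0.1]
gripper_width: 0.0339
```

Call:
{"name": "apply_moves", "arguments": {"targets": [[[-0.015, 0, 0], 0, 40], [[-0.03, 0, 0], 0, 40], [[-0.042, 0, 0], 0, 40], [[-0.05, 0, 0], 0, 40], [[-0.055, 0, 0], 0, 40], [[-0.057, 0, 0], 0, 40], [[-0.057, 0, 0], 0, 40], [[0, 0, 0], 0, 40], [[0.3, 0, -0.05], 0, 40], [[0.5, 0.1, -0.4], 0, 40], [[0.5, 0.3, -0.5], 0, 40], [[0.5, 0.45, -0.5], 0, 40]]}}

```text
time: 53.82
ee_pos: [0.4375, -0.16, 0.1286]
tool_rot: [3.124, -0.009, 3.1]
wrist_force: [0.5, 0.7, 0.0]
gripper_width: 0.0339
```

```bash
python3 - <<'E'
from meas import *; from go import *
tins()
go((.50,-.149,.1,176.8),(.50,-.149,.022,176.8),(.546,-.1505,.022,176.8))
E
```

```text
tray [0.5698 0.3153 0.2755 0.1158] ang 88.7
tin [ 0.5898 -0.1524  0.0754  0.0862] ang 0.6
tin [ 0.5869 -0.3618  0.0952  0.0763] ang 86.0
tin [ 0.5937 -0.2542  0.0924  0.0748] ang 88.4
tin x 0.5889 y -0.1509 len 0.081 yaw 0.6, past tape by -0.0085 608
tin x 0.5928 y -0.2523 len 0.085 yaw -2.3, past tape by -0.0007 624
tin x 0.5858 y -0.3589 len 0.087 yaw -2.4, past tape by -0.0036 627
t 53.9 at [ 0.4367 -0.1566  0.1272] yaw 177.8 F [-0.6  2.8  0. ] w 0.0342
(0.5, -0.149, 0.1, 176.8) -> [-0.317  0.048  0.133] turn 0.0055
(0.5, -0.149, 0.022, 176.8) -> [-0.321  0.039  0.523] turn 0.0055
(0.546, -0.1505, 0.022, 176.8) -> [-0.552  0.041  0.52 ] turn 0.0055
```

Call:
{"name": "apply_moves", "arguments": {"targets": [[[-0.1, 0.04, 0.13], 0.005, 55], [[-0.2, 0.04, 0.15], 0.005, 55], [[-0.22, 0.04, 0.3], 0.005, 55], [[-0.24, 0.04, 0.48], 0.005, 55], [[-0.28, 0.04, 0.52], 0.005, 55], [[-0.34, 0.04, 0.52], 0.005, 55], [[-0.4, 0.04, 0.52], 0.005, 55], [[-0.44, 0.04, 0.52], 0.005, 55], [[-0.47, 0.04, 0.52], 0.005, 55]]}}

```text
time: 55.0
ee_pos: [0.5308, -0.1502, 0.023]
tool_rot: [3.121, -0.011, 3.087]
wrist_force: [0.4, -0.2, -0.2]
gripper_width: 0.0473
```

```bash
python3 - <<'E'
from meas import *; from go import *
go((.548,-.151,.022,176.8))
E
```

```text
t 55.0 at [ 0.5308 -0.1502  0.023 ] yaw 176.9 F [ 0.4 -0.2 -0.2] w 0.0473
(0.548, -0.151, 0.022, 176.8) -> [-0.086  0.     0.004] turn 0.0006
```

Call:
{"name": "apply_moves", "arguments": {"targets": [[[-0.015, 0, 0], 0, 55], [[-0.03, 0, 0], 0, 55], [[-0.042, 0, 0], 0, 55], [[-0.054, 0, 0], 0, 55], [[-0.065, 0, 0], 0, 55], [[-0.075, 0, 0], 0, 55], [[-0.082, 0, 0], 0, 55], [[-0.086, 0, 0], 0, 55], [[-0.086, 0, 0], 0, 55], [[-0.03, 0, 0], 0, 55], [[0.2, 0, -0.05], 0, 55], [[0.45, 0.1, -0.4], 0, 55]]}}

```text
time: 56.5
ee_pos: [0.4516, -0.1324, 0.0811]
tool_rot: [3.119, -0.02, 3.086]
wrist_force: [0.5, -0.2, 1.5]
gripper_width: 0.0471
```

Call:
{"name": "apply_moves", "arguments": {"targets": [[[0.3, 0.3, -0.3], 0, 55], [[0.5, 0.5, -0.5], 0, 55], [[0.7, 0.6, -0.6], 0, 55], [[0.7, 0.6, -0.6], 0, 55]]}}

```text
time: 57.0
ee_pos: [0.3184, -0.0067, 0.2078]
tool_rot: [3.119, -0.019, 3.087]
wrist_force: [0.8, 0.7, 0.3]
gripper_width: 0.0468
```

```bash
python3 - <<'E'
from meas import *; from go import *
tins(); go()
p,X,I=snap("top","t9.png")
a=cv2.imread('pics/t9.png')[160:330,140:520]; cv2.imwrite('pics/t9c.png',cv2.resize(a,None,fx=2.1,fy=2.1,interpolation=cv2.INTER_CUBIC))
p,d,I=snap("side","s9.png"); a=cv2.imread('pics/s9.png')[120:320,180:440]; cv2.imwrite('pics/s9c.png',cv2.resize(a,None,fx=2.6,fy=2.6,interpolation=cv2.INTER_CUBIC))
# pack tops height
p,d,I=snap("top"); X=cloud("top",d,I)
S=X[225:300,170:280].reshape(-1,3); T=S[(S[:,2]>.044)&(S[:,0]>.52)&(S[:,0]<.615)&(S[:,1]>.19)&(S[:,1]<.44)]
for y in(.4025,.3445,.278,.2185):
    q=T[abs(T[:,1]-y)<.02]; print("pack",y,q.mean(0).round(4),np.percentile(q[:,2],[5,50,95]).round(4),len(q))
E
```

```text
tray [0.5682 0.3152 0.2757 0.1176] ang 88.4
tin [ 0.5868 -0.3631  0.0927  0.0763] ang 86.0
tin [ 0.5937 -0.2543  0.0921  0.0748] ang 88.4
tin [ 0.6006 -0.1523  0.0754  0.0869] ang 0.6
tin x 0.5995 y -0.1508 len 0.081 yaw 1.1, past tape by 0.0021 602
tin x 0.5927 y -0.2522 len 0.084 yaw -0.7, past tape by -0.0007 625
tin x 0.5858 y -0.3587 len 0.086 yaw -1.7, past tape by -0.0037 627
t 57.0 at [ 0.3168 -0.0056  0.2092] yaw 176.9 F [-2.7 -0.5  1.4] w 0.0469
pack 0.4025 [0.569  0.3998 0.0493] [0.045  0.0492 0.0543] 205
pack 0.3445 [0.5701 0.3437 0.0492] [0.0447 0.0494 0.0539] 227
pack 0.278 [0.5676 0.2779 0.0492] [0.045  0.0492 0.054 ] 239
pack 0.2185 [0.5667 0.2161 0.0489] [0.0447 0.0487 0.0541] 211
```

View pics/t9c.png

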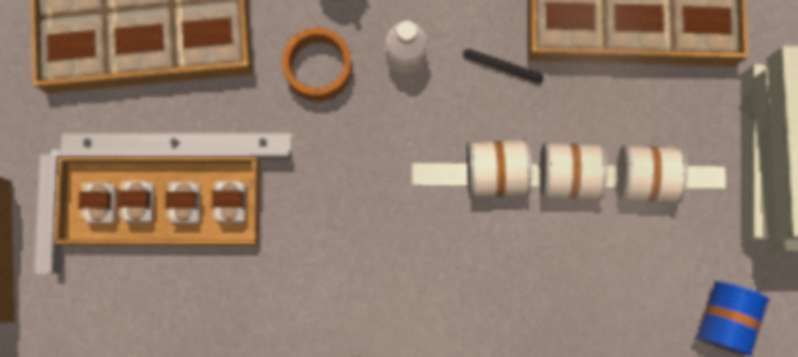

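View pics/s9c.png

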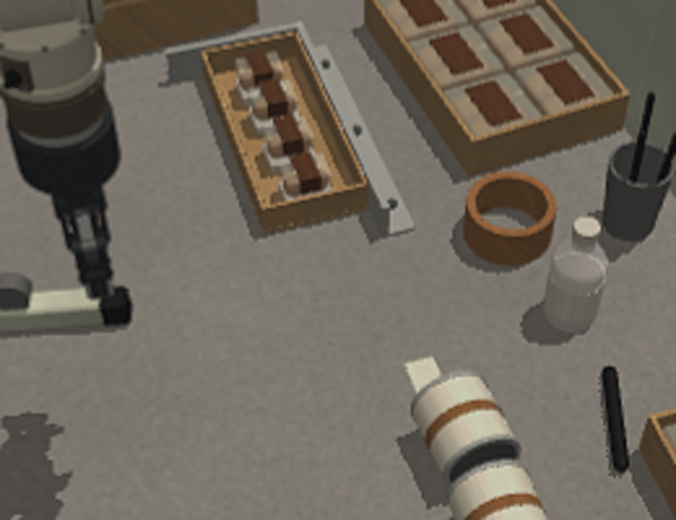

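```bash
python3 -c "
from plant import r
print(r.close_job())"
```

```text
the job is handed in; nothing more can be done
None
```

The order is set out and I handed the job in at about 57 s of the 210 s allowed. It reports no verdict.

- **Tray:** I pushed it, empty, against the side wall and then the back wall, with about 12 N of contact at each. My last measurement puts it at yaw -1.6°, and the stop at about -1.5°. In the pictures it looks flush against both walls.
- **Packs:** All four stand in the tray with their tops at about 49 mm. That matches 45 mm packs resting on the 5 mm floor.
- **Tins:** All three were rolled onto the tape without lifting. Their centres measured +2, -1 and -4 mm from the tape's centreline.
- **Bystanders:** The tape roll, the gel bottle and the blue tin look to be where they stood. I checked this by eye in the pictures and did not measure it.

**Checks that disagreed or did not go to plan:**
- Tin 1 measured about 3° out of line with the tape, and I left it so. Repeat readings of the other tins varied by 1–2°.
- Tin 2 rolled about 25 mm forward on its own while I pushed tin 1. I did not find out why, and it ended in place.
- Early on, a joint limit tilted the tool by about 6°. I worked it back to about 2° before pushing the tray against the back wall.

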